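# Stand the fallen crate back on its base and close it up to the full one

### The arm

A 6-joint arm with a two-finger parallel gripper is mounted at the origin on the work surface. World frame = base frame: x ahead of the robot, y to its left, z up, the work surface at z = 0. Lengths are in m, angles in rad, forces in N, time in s.
With the tool pointing down it reaches from about 0.325 to 0.75 m from the base axis. Payload 7.6 kg.
Tool frame: the origin (TCP) lies between the finger pads; the fingertips stand 14 mm ahead of it and the grasp point (between the pads) lies 5 mm behind it; z points along the fingers, y is the line along which they close (so a half turn about z gives the same grasp; the last joint's range is limited). The gripper opens to 85 mm and grips with 20 to 120 N. Pads are 22 mm wide; open, the fingers measure 114 mm over their backs; the gripper's body (76 mm by 85 mm) begins 54 mm behind the grasp point. The pads swing forward as they close: fully open they stand 13 mm farther back than shut.
Start: joints at [1.205, 0.052, 1.401, -0, 1.689, -0.07], TCP at [0.153, 0.502, 0.245] pointing down, gripper open.
Joint ranges: [-2.9, 2.9], [-0.91, 2.17], [0.12, 2.37], [-1.06, 4.2], [0.26, 2.73], [-2.93, 2.93]. Speed limits (rad/s): [2.57, 2.57, 3.01, 3.14, 3.14, 3.14].

### API

Orientations are given as a unit quaternion [w, x, y, z].
In Python, from workcell import r gives the robot as it stands.
- The arm moves only by the tool arm_command, never from a script. Its arguments are lists of equal length, an entry for each row: "xyz": the shift along the tool's x, y, z in mm, a list of three; "roll": the turn about the tool's z in rad; "fingers": the finger opening in mm, from 0 to 85.4. In form: {"xyz": [[dx, dy, dz], ...], "roll": [roll, ...], "fingers": [fingers, ...]}. A call has 1 to 8 rows; each row is the pose to reach, as a shift and turn from the pose commanded when the call began, along the tool's axes at that moment; what a row does not reach only later rows make up. A row lasts 1/12 s, in which the tool goes at most 41.7 mm and 7.16 degrees, less where a joint would pass 70% of its speed; a pose out of reach is approached as far as the arm can. A call with a gripper value outside its range is refused whole. The fingers move at their own pace and stop on an object; "squeeze" is the grip in N (left out, the last holds). Time passes only in rows, so rows that repeat a pose let the fingers close. It gives the time, the measured TCP pose, the force, the opening and the grip force at its end, in the units of the state.
- r.read_state(): the state, without advancing time (a new reading comes with each control period).
- r.camera(name): name is "scene" or "top" or "wrist"; returns the picture (400x640x3 uint8, blue, green, red); there is no depth.
- r.camera_model(name): a dict with "mtx" (3x3 intrinsics, pixels), "k1" (the pictures are not rectified: a ray, as slopes to the right and down, at radius r is drawn at 1 + k1 r^2 times it, then the intrinsics apply), "R" (3x3) and "t" (3): a world point X has camera coordinates R X + t. Camera axes: x right, y down, z forward; pixel columns grow to the right and rows downward; lengths in m; the calibration is good to about 2 mm. A picture is of the moment at which its call begins: read the wrist's pose just before it. camera_model takes no time and is no camera call; for the wrist camera it gives the pose at the moment of the call.
- r.close_job(): hands the job in; it is judged then, once.
The state is a dict: "clock": time; "joint_positions": joint angles; "dq": joint speeds; "effort": joint torques, N m; "eef_pos": TCP position; "eef_rot": TCP orientation; "contact_force": force on the tool from outside, world axes, zero at the start; "ft_torque": the same for the moment, N m; "opening": finger opening in m; "finger_force": force on a finger pad.
Only numpy, scipy, OpenCV 4.12 (cv2) and the standard library are available. Lean on these libraries where they do the work, as an engineer would, in place of code of your own. Each camera call takes 0.05 s, during which the arm holds its last target. There are 200 camera calls.

### The job

The small empty crate has been left lying on its long side next to the larger full crate. Push it over with the fingertips so that it stands on its base again, open top up, then push it along the bench until its long side is flush against the long side of the full crate. Only push it: never lift or carry the crate, and leave the weights, the weighing terminal and the screwdriver where they are.

Things in the scene. Friction and masses are not known exactly. Their poses are not given: they have to be found in the camera images.
- crate: Empty ribbed crate, loose, about 0.6 kg. Outside 200 (x) x 300 (y) x 120 mm (z), walls 6 mm. Origin: centre of the floor's underside; z points out of the open top, x to the long side that goes against the full crate. Starts lying on its -x long side: x up; z level, away from the full crate, which its floor faces; origin 100 mm up, upper long side at 200 mm. Friction on the bench 0.4 to 0.8.
- crate_heel (a point): Middle of the floor edge about which the empty crate tips, towards the full crate: crate frame (-100, 0, 0) mm. It stays on the bench throughout. Past a lean of about 25 degrees the crate falls onto its base by itself and then reaches 200 mm beyond this edge, with 50 mm or more left to the full crate at its middle.
- crate_side (a point): Middle of the rim of the long side that goes against the full crate: crate frame (100, 0, 120) mm. At the start it is up, at 200 mm, on the edge to push on for tipping.
- full_crate: Larger crate of the same make, full of scale parts, too heavy to move, upright to the robot's right. Outside 300 (x) x 400 (y) x 120 mm high; its contents rise to about 170 mm. Origin: middle of the bottom edge of its near long side, the one facing the empty crate; x points square to that side into the crate (away from the empty one); y runs along it (-200 to 200 mm); z up.
- weight_1kg: Upright steel test weight with a knob, diameter 50, height 85 mm, loose, to be left alone. Origin: centre of its underside.
- weight_500g: Upright steel test weight with a knob, diameter 40, height 71 mm, loose, to be left alone. Origin: centre of its underside.
- terminal: Grey weighing terminal with keys and window, about 140 x 180 x 70 mm, loose, to be left alone. Origin: centre of its underside.
- screwdriver: Screwdriver lying on the bench, loose, to be left alone. Origin near its middle.

How it is judged:
On the way:
1. the empty crate stands at rest on its base, open top up (angle between crate's own z axis and vertical below 0.06 rad and height (world z) of crate below 0.01 m and linear speed of crate below 0.03 m/s), for 0.2 s.
At the end, for the whole second after the job is handed in: The empty crate stands at rest on its base on the bench (within 2 degrees); the middle of its long side is within 10 mm of the full crate's near long side, parallel to it within 2 degrees, and within 110 mm of the middle of that side (angle between crate's own z axis and vertical below 0.04 rad and height (world z) of crate below 0.006 m and x of crate_side in the frame of full_crate between -0.01 and 0.01 m and angle between the y axis of crate and the y axis of full_crate, either way round below 0.04 rad and y of crate_side in the frame of full_crate between -0.11 and 0.11 m and linear speed of crate below 0.01 m/s); the robot touches nothing.
It fails at once if the crate is lifted, or tipped the wrong way: the edge it tips about leaves the bench by over 30 mm (height (world z) of crate_heel above 0.03 m).
It fails at once if a bystander is moved by over 15 mm (distance of any of weight_1kg, weight_500g, terminal, screwdriver from where it was at the start of the episode above 0.015 m).
It also fails if it takes over 54 s, if anything falls off the work surface, if the arm or the gripper's body presses on something with over 40 N, if the wrist force passes 120 N, or if a joint passes its speed limit or range.

## Working session

There is one attempt and no reset: what is moved stays moved. The work goes in short steps, Python scripts to look and compute and a tool call to move; the robot and the scene stay as the last step left them, time stands still between calls to the robot, and variables do not carry over. Pictures are saved under pics/ and viewed, at most 10 in all, crops included, and the job is handed in when it is done.

Besides the shell and the picture viewer there is one more tool, called after "Call:" by a JSON object that holds its "name" and its "arguments", one argument or row to a line. arm_command: Moves the arm, as the interface text tells. Its arguments: {"type":"object","properties":{"xyz":{"type":"array","items":{"type":"array","items":{"type":"number"}}},"roll":{"type":"array","items":{"type":"number"}},"fingers":{"type":"array","items":{"type":"number"}},"squeeze":{"type":"number"}},"required":["xyz","roll","fingers"]}

```bash
mkdir -p pics
cat > h.py <<'E'
import numpy as np, cv2
from workcell import r
def ray(m,u,v):
    K=np.array(m["mtx"]);d=np.array([m["k1"],0,0,0,0.])
    p=cv2.undistortPoints(np.array([[[u,v]]],float),K,d)[0,0]
    R=np.array(m["R"]);t=np.array(m["t"])
    return -R.T@t, R.T@np.array([p[0],p[1],1])
def onz(m,u,v,z=0):
    c,d=ray(m,u,v);return c+d*(z-c[2])/d[2]
def two(m1,p1,m2,p2):
    A=[];b=[]
    M=np.zeros((3,3));q=np.zeros(3)
    for m,p in((m1,p1),(m2,p2)):
        c,d=ray(m,*p);d/=np.linalg.norm(d);P=np.eye(3)-np.outer(d,d);M+=P;q+=P@c
    return np.linalg.solve(M,q)
def proj(m,X):
    K=np.array(m["mtx"]);R=np.array(m["R"]);t=np.array(m["t"])
    return cv2.projectPoints(np.array(X,float).reshape(-1,3),cv2.Rodrigues(R)[0],t,K,np.array([m["k1"],0,0,0,0.]))[0][:,0]
E
python3 - <<'E'
from h import *
for n in("scene","top"):
    cv2.imwrite(f"pics/{n}0.png",cv2.resize(r.camera(n),(800,500),interpolation=cv2.INTER_CUBIC))
    m=r.camera_model(n);print(n,m)
print(r.read_state())
E
```

```text
scene {'mtx': array([[513.27055294,   0.        , 321.46898858],
       [  0.        , 513.27055294, 191.73258694],
       [  0.        ,   0.        ,   1.        ]]), 'k1': 0.05051686504313574, 'R': array([[ 0.46533406,  0.88507789, -0.01006714],
       [ 0.62519752, -0.3367093 , -0.70409865],
       [-0.62657184,  0.32134713, -0.71003081]]), 't': array([-0.32561568, -0.19897414,  1.91924094])}
top {'mtx': array([[366.14657584,   0.        , 317.35367994],
       [  0.        , 366.14657584, 200.08545169],
       [  0.        ,   0.        ,   1.        ]]), 'k1': 0.01618882973422398, 'R': array([[ 0.01064882, -0.99943208, -0.0319706 ],
       [-0.99778702, -0.00852187, -0.06594265],
       [ 0.06563275,  0.03260206, -0.99731111]]), 't': array([0.09237501, 0.54573913, 0.97238516])}
{'clock': 0.1, 'joint_positions': array([ 1.20470916e+00,  5.27590164e-02,  1.40161600e+00, -1.78065762e-05,
        1.68860885e+00, -7.02895106e-02]), 'dq': array([ 0.00068215, -0.00100238, -0.00284454, -0.00047549, -0.00023851,
       -0.00159265]), 'effort': array([ 1.51951223e-03, -3.82580423e+01, -3.60987389e+01,  2.41112303e-05,
        4.70626881e-03,  3.46837430e-05]), 'eef_pos': array([0.15292669, 0.50197226, 0.244568  ]), 'eef_rot': array([-1.41938757e-04,  1.47361222e-01,  9.89082497e-01, -6.81026477e-04]), 'contact_force': array([-0.71135958,  0.56166487, -0.10691994]), 'ft_torque': array([-0.00769073, -0.01668205, -0.03072214]), 'finger_force': 0.0, 'opening': 0.08534343065333481}
```

View pics/scene0.png

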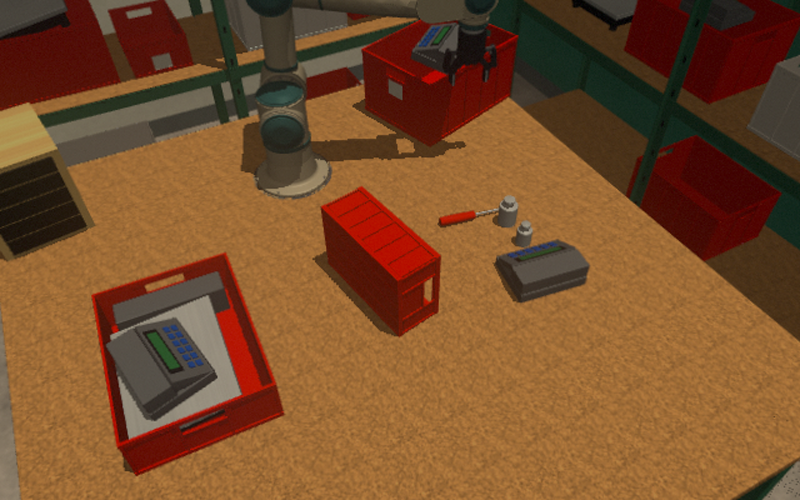

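View pics/top0.png

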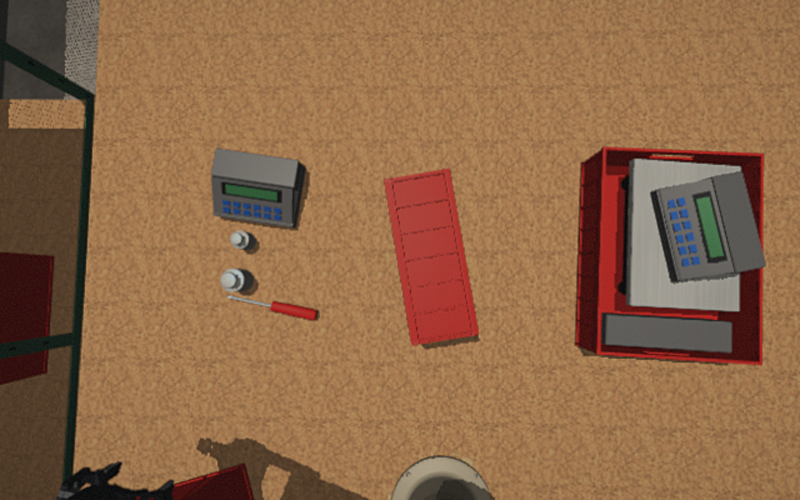

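The scene view shows the crate lying with its floor towards the full crate, and its top corners at about (363,188), (322,207), (440,258) and (401,280). In the top view the same corners are at (413,345), (478,333), (385,179) and (449,169). The full crate's near rim runs from (603,149) to (598,355). I'll enlarge these areas to read them more closely.

Run:
```python
from h import *
s=r.camera("scene");t=r.camera("top")
def c(im,u,v,w,h,W,H): 
    return cv2.resize(im[v:v+h,u:u+w],(W,H),interpolation=cv2.INTER_CUBIC)
# top crate u300-400,v125-285 ; scene crate u250-360,v145-270 ; top full u450-620 v110-300
a=c(t,295,130,100,150,400,600); b=c(s,250,140,110,75,400,273) ; d=c(t,455,112,100,82,400,327)
cv2.imwrite("pics/c1.png",np.hstack([a,np.vstack([b,d])]))
b=c(s,65,195,170,185,551,600)
cv2.imwrite("pics/c2.png",np.hstack([b,c(t,455,240,60,60,240,240+360)]))
mt,ms=r.camera_model("top"),r.camera_model("scene")
for n,p,q in(("nL",(413,345),(363,188)),("nR",(478,333),(322,207)),("fL",(385,179),(440,258)),("fR",(449,169),(401,280))):
    p=np.array(p)/1.25;q=np.array(q)/1.25
    print(n,onz(mt,*p,.2).round(4),two(mt,p,ms,q).round(4))
for p in((603,149),(598,355)): print(onz(mt,p[0]/1.25,p[1]/1.25,.12).round(4))
```

```text
nL [0.3673 0.0615 0.2   ] [0.368  0.0648 0.193 ]
nR [ 0.3897 -0.0513  0.2   ] [ 0.3902 -0.0501  0.1978]
fL [0.6604 0.114  0.2   ] [0.6623 0.1152 0.1932]
fR [ 6.788e-01 -2.000e-04  2.000e-01] [0.6812 0.0043 0.199 ]
[ 0.7381 -0.3039  0.12  ]
[ 0.3434 -0.2873  0.12  ]
```

View pics/c1.png

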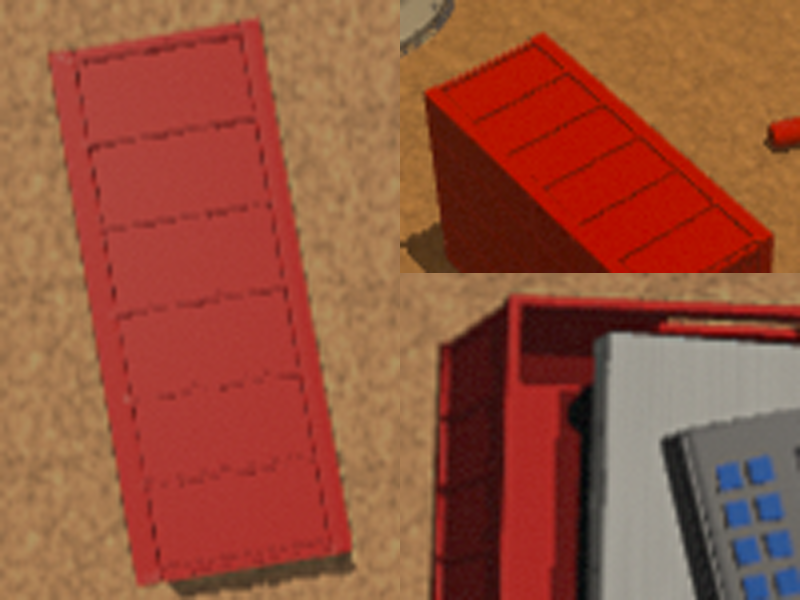

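View pics/c2.png

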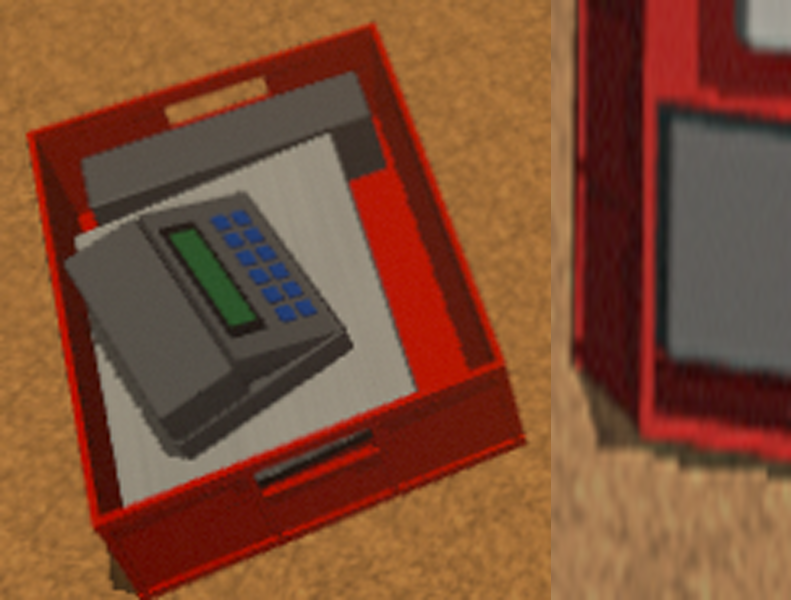

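The crops show these corners, converted to native pixels:

- **Small crate, top view:** (307.8,143.8), (360.3,135), (382.5,268) and (329.5,276.3).
- **Small crate, scene view:** (352.6,205.5), (288.8,149.6) and (257.4,165.6).
- **Full crate near rim, top view:** (483,118.3) to (478.5,283.5).
- **Full crate near rim, scene view:** (220.2,306.7) to (181,202.7).

Run:
```python
from h import *
mt,ms=r.camera_model("top"),r.camera_model("scene")
P={"fL":((307.75,143.75),(352.6,205.5),.2),"nL":((329.5,276.25),(288.8,149.6),.2),"nR":((382.5,268),(257.4,165.6),.2),"fR":((360.25,135),(320.8,224),.2),
"FCf":((483,118.25),(220.2,306.7),.12),"FCn":((478.5,283.5),(181,202.7),.12)}
W={}
for n,(p,q,z) in P.items():
    W[n]=onz(mt,*p,z);print(n,W[n].round(4),onz(ms,*q,z).round(4),two(mt,p,ms,q).round(4))
for p in((466.25,130),(461.5,276.5)):print("FCbot",onz(mt,*p,0).round(4))
for a,b in(("fL","nL"),("fR","nR"),("FCf","FCn")):
    d=W[a]-W[b];print(a,b,np.linalg.norm(d).round(4),np.degrees(np.arctan2(d[1],d[0])).round(2))
for n,p in(("screw",(318,316)),("w1",(250,292)),("term",(305,225))):print(n,onz(mt,p[0]/1.25,p[1]/1.25,0.01).round(3))
print(r.camera_model("wrist")["R"])
s=r.read_state();from scipy.spatial.transform import Rotation as Q
w,x,y,z=s["eef_rot"];print(Q.from_quat([x,y,z,w]).as_matrix().round(3),s["clock"])
```

```text
fL [0.6591 0.1146 0.2   ] [0.6658 0.1158 0.2   ] [0.6611 0.1166 0.1947]
nL [0.3667 0.0634 0.2   ] [0.3718 0.0623 0.2   ] [0.3663 0.0639 0.1952]
nR [ 0.3862 -0.0515  0.2   ] [ 0.3933 -0.05    0.2   ] [ 0.3867 -0.0502  0.1951]
fR [ 0.6793 -0.0025  0.2   ] [0.684  0.0086 0.2   ] [0.6818 0.003  0.2003]
FCf [ 0.7405 -0.3054  0.12  ] [ 0.7432 -0.3035  0.12  ] [ 0.7414 -0.3046  0.1186]
FCn [ 0.3445 -0.2876  0.12  ] [ 0.3519 -0.2846  0.12  ] [ 0.3454 -0.2864  0.116 ]
FCbot [ 0.7429 -0.3097  0.    ]
FCbot [ 0.344  -0.2909  0.    ]
fL nL 0.2968 9.92
fR nR 0.2971 9.5
FCf FCn 0.3963 -2.57
screw [0.4   0.268 0.01 ]
w1 [0.451 0.419 0.01 ]
term [0.599 0.301 0.01 ]
[[ 0.29257756  0.95624128 -0.00099245]
 [ 0.92011108 -0.28124004  0.27257961]
 [ 0.26037276 -0.08066384 -0.96213272]]
[[-0.957  0.291 -0.   ]
 [ 0.291  0.957 -0.001]
 [ 0.    -0.001 -1.   ]] 0.2
```

Call:
{"name": "arm_command", "arguments": {
  "xyz": [
    [-444,-251,0],
    [-444,-251,0],
    [-444,-251,0],
    [-444,-251,0],
    [-444,-251,0],
    [-444,-251,0],
    [-444,-251,0],
    [-444,-251,0]
  ],
  "roll": [1.1,1.1,1.1,1.1,1.1,1.1,1.1,1.1],
  "fingers": [85,85,85,85,85,85,85,85]
}}

```text
clock: 0.87
eef_pos: [0.3837, 0.2589, 0.2454]
eef_rot: [0.0, 0.606, 0.796, 0.0]
contact_force: [0.4, 1.3, -0.2]
opening: 0.0854
finger_force: 0.0
```

```bash
cat >> h.py <<'E'
from scipy.spatial.transform import Rotation as Q
def to(x,y,z,ang):
    "tool-frame shift (mm) and roll to put TCP at x,y,z with tool y at ang deg from world x"
    s=r.read_state();w,a,b,c=s["eef_rot"];R=Q.from_quat([a,b,c,w]).as_matrix()
    cur=np.degrees(np.arctan2(R[1,1],R[0,1]))
    print("pos",s["eef_pos"].round(4),"tooly",cur.round(2),"shift",(R.T@(np.array([x,y,z])-s["eef_pos"])*1000).round(1),"roll",np.radians(cur-ang).round(4),"t",s["clock"],"F",s["contact_force"].round(1),"op",s["opening"])
    return R
E
python3 -c "
from h import *
to(.505,.133,.172,9.8)"
```

```text
pos [0.3837 0.2589 0.2454] tooly 15.41 shift [-153.7   83.4   73.4] roll 0.0979 t 0.8667 F [ 0.4  1.3 -0.2] op 0.08543444170010218
```

Call:
{"name": "arm_command", "arguments": {
  "xyz": [
    [-154,83,0],
    [-154,83,0],
    [-154,83,0],
    [-154,83,0],
    [-154,83,0],
    [-154,83,37],
    [-154,83,73],
    [-154,83,73]
  ],
  "roll": [0.098,0.098,0.098,0.098,0.098,0.098,0.098,0.098],
  "fingers": [85,85,85,85,85,85,85,85]
}}

```text
clock: 1.53
eef_pos: [0.501, 0.1343, 0.1645]
eef_rot: [-0.004, 0.642, 0.767, -0.005]
contact_force: [-1.6, -0.3, -1.9]
opening: 0.0848
finger_force: 0.0
```

Run:
```python
from h import *
R=to(.505,.133,.172,9.8);print(R.round(3))
cv2.imwrite("pics/p1.png",cv2.resize(r.camera("scene")[100:300,180:500],(800,500),interpolation=cv2.INTER_CUBIC))
```

```text
pos [0.501  0.1343 0.1645] tooly 10.11 shift [-1.9  3.6 -7.5] roll 0.0054 t 1.5333 F [-1.6 -0.3 -1.9] op 0.08484851351394448
[[-0.176  0.984 -0.013]
 [ 0.984  0.176 -0.002]
 [ 0.    -0.013 -1.   ]]
```

View pics/p1.png

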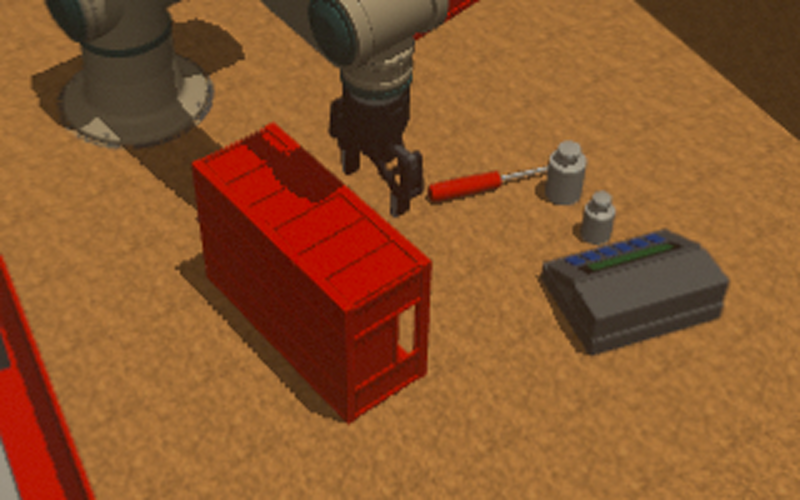

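The gripper hovers behind the crate's upper rim, at about (375,165) in the crop, lined up with the crate's long edge and clear of the screwdriver. I'll start tipping, following the rim's arc.

Call:
{"name": "arm_command", "arguments": {
  "xyz": [
    [-12,0,0],
    [-24,0,0],
    [-36,0,-1],
    [-48,0,-7],
    [-60,0,-13],
    [-72,0,-18],
    [-84,0,-22],
    [-84,0,-22]
  ],
  "roll": [0,0,0,0,0,0,0,0],
  "fingers": [85,85,85,85,85,85,85,85]
}}

```text
clock: 2.25
eef_pos: [0.5202, 0.05, 0.1959]
eef_rot: [0.001, 0.643, 0.766, 0.001]
contact_force: [0.1, 0.1, 0.7]
opening: 0.0849
finger_force: 0.0
```

Run:
```python
from h import *
to(.505,.133,.172,9.8)
cv2.imwrite("pics/p2.png",cv2.resize(r.camera("scene")[100:300,180:500],(800,500),interpolation=cv2.INTER_CUBIC))
```

```text
pos [0.5202 0.05   0.1959] tooly 10.0 shift [84.4 -0.6 23.8] roll 0.0035 t 2.25 F [0.1 0.1 0.7] op 0.08488095403212373
```

View pics/p2.png

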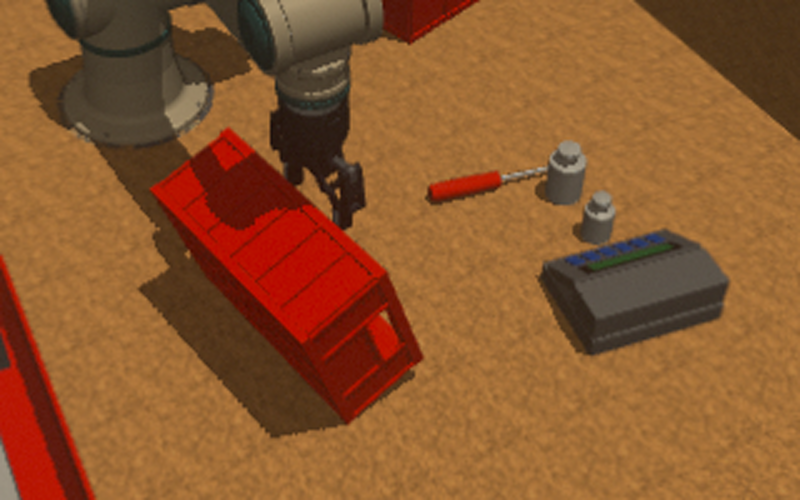

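The crate is leaning about 15–20° about its heel edge. The heel corner is still at (348,420), so it isn't sliding. I'll push further until it falls.

Call:
{"name": "arm_command", "arguments": {
  "xyz": [
    [-10,0,-3],
    [-20,0,-6],
    [-30,0,-8],
    [-40,0,-9],
    [-48,0,-10],
    [-48,0,-10],
    [-30,0,-30],
    [0,0,-50]
  ],
  "roll": [0,0,0,0,0,0,0,0],
  "fingers": [85,85,85,85,85,85,85,85]
}}

```text
clock: 2.97
eef_pos: [0.5188, 0.0509, 0.2432]
eef_rot: [-0.001, 0.643, 0.766, -0.001]
contact_force: [1.2, 0.1, 1.1]
opening: 0.0849
finger_force: 0.0
```

Call:
{"name": "arm_command", "arguments": {
  "xyz": [
    [40,0,0],
    [70,0,0],
    [70,0,0],
    [70,0,0],
    [70,0,0]
  ],
  "roll": [0,0,0,0,0],
  "fingers": [85,85,85,85,85]
}}

```text
clock: 3.38
eef_pos: [0.5069, 0.1211, 0.2441]
eef_rot: [-0.0, 0.642, 0.767, -0.0]
contact_force: [-0.5, -0.0, -0.2]
opening: 0.0846
finger_force: 0.0
```

Run:
```python
from h import *
to(.505,.133,.172,9.8)
cv2.imwrite("pics/p3.png",cv2.resize(r.camera("top")[80:320,260:580],(800,600),interpolation=cv2.INTER_CUBIC))
cv2.imwrite("pics/p3s.png",cv2.resize(r.camera("scene")[100:380,60:420],(771,600),interpolation=cv2.INTER_CUBIC))
```

```text
pos [0.5069 0.1211 0.2441] tooly 10.16 shift [12.1  0.3 72.1] roll 0.0063 t 3.3833 F [-0.5 -0.  -0.2] op 0.0846014175242738
```

View pics/p3.png

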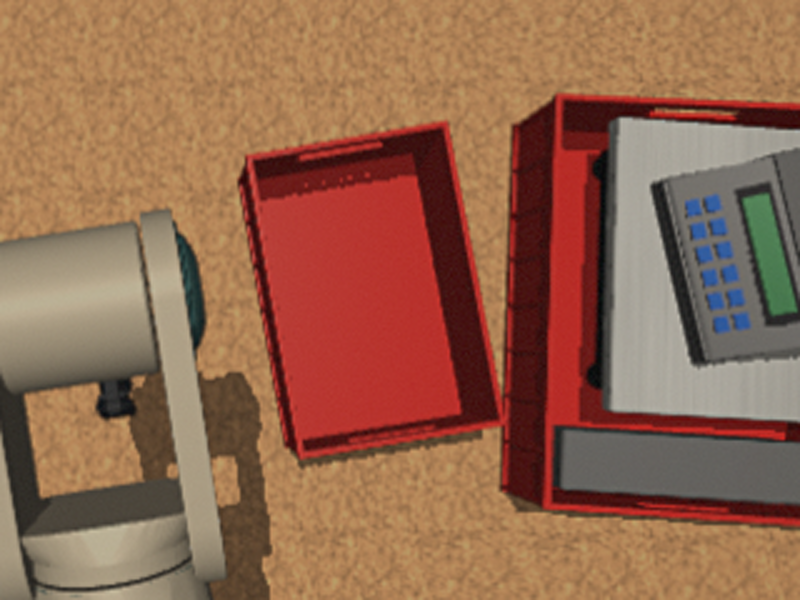

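The crate stands upright. Its rim corners in this crop are (250,157) and (298,452) on the left, and (447,124) and (500,424) on the right.

Run:
```python
from h import *
mt=r.camera_model("top")
for p in((250,157),(298,452),(447,124),(500,424)): print(onz(mt,260+p[0]/2.5,80+p[1]/2.5,.12).round(4))
```

```text
[ 0.6797 -0.0086  0.12  ]
[ 0.3939 -0.0553  0.12  ]
[ 0.7126 -0.1995  0.12  ]
[ 0.4232 -0.2461  0.12  ]
```

```bash
python3 -c "
from h import *
to(.553,.030,.080,-2.6)"
```

```text
pos [0.5071 0.1203 0.2441] tooly 10.07 shift [-97.   29.4 164.1] roll 0.2211 t 3.4833 F [ 0.1 -0.4  0.2] op 0.08519639586763343
```

Call:
{"name": "arm_command", "arguments": {
  "xyz": [
    [-35,10,0],
    [-70,20,20],
    [-97,29,50],
    [-97,29,85],
    [-97,29,120],
    [-97,29,150],
    [-97,29,164],
    [-97,29,164]
  ],
  "roll": [0.1,0.2,0.22,0.22,0.22,0.22,0.22,0.22],
  "fingers": [85,85,85,85,85,85,85,85]
}}

```text
clock: 4.15
eef_pos: [0.5501, 0.0297, 0.0756]
eef_rot: [-0.003, 0.723, 0.691, -0.003]
contact_force: [-0.3, -1.1, 1.2]
opening: 0.085
finger_force: 0.0
```

Call:
{"name": "arm_command", "arguments": {
  "xyz": [
    [-10,0,0],
    [-20,0,0],
    [-30,0,0],
    [-38,0,0],
    [-46,0,0],
    [-54,0,0],
    [-62,0,0],
    [-70,0,0]
  ],
  "roll": [0,0,0,0,0,0,0,0],
  "fingers": [85,85,85,85,85,85,85,85]
}}

```text
clock: 4.82
eef_pos: [0.5508, -0.0392, 0.0823]
eef_rot: [0.001, 0.722, 0.692, 0.002]
contact_force: [1.3, 6.9, 3.4]
opening: 0.0851
finger_force: 2.8
```

Run:
```python
from h import *
to(.55,-.086,.080,-2.6)
cv2.imwrite("pics/p4.png",cv2.resize(r.camera("top")[80:320,260:580],(800,600),interpolation=cv2.INTER_CUBIC))
```

```text
pos [ 0.5508 -0.0392  0.0823] tooly -2.42 shift [-46.8   1.1   2.3] roll 0.0031 t 4.8167 F [1.3 6.9 3.4] op 0.08513918901297603
```

View pics/p4.png

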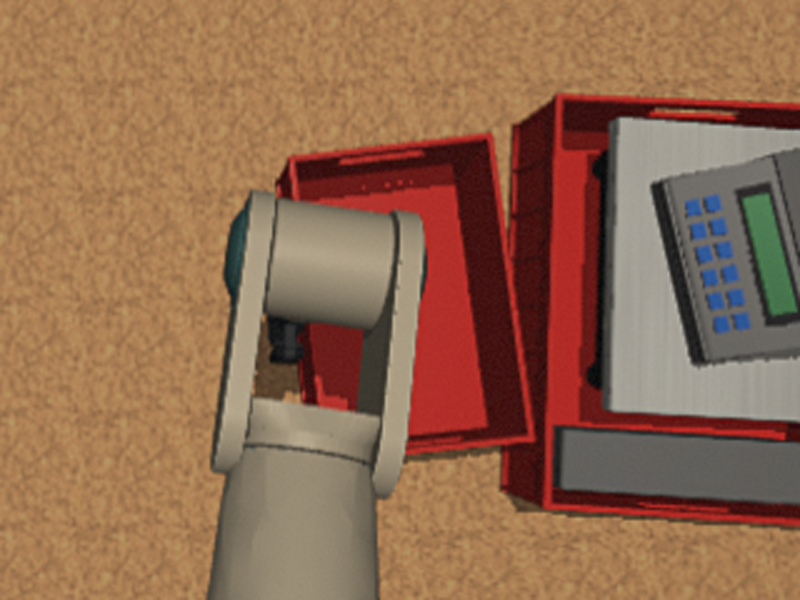

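The crate has turned part of the way. Its right rim runs from (490,135) to (533,440), and the near corner is about 15 mm from the full crate. Pushing on will let it swing closed about that corner.

Call:
{"name": "arm_command", "arguments": {
  "xyz": [
    [-7,0,0],
    [-14,0,0],
    [-21,0,0],
    [-27,0,0],
    [-33,0,0],
    [-38,0,0],
    [-40,0,0],
    [-40,0,0]
  ],
  "roll": [0,0,0,0,0,0,0,0],
  "fingers": [85,85,85,85,85,85,85,85]
}}

```text
clock: 5.53
eef_pos: [0.5496, -0.0788, 0.0822]
eef_rot: [0.002, 0.722, 0.692, 0.002]
contact_force: [3.2, 6.6, 4.3]
opening: 0.085
finger_force: 2.7
```

Run:
```python
from h import *
to(.55,-.086,.080,-2.6)
```

```text
pos [ 0.5496 -0.0788  0.0822] tooly -2.42 shift [-7.2  0.7  2.2] roll 0.0031 t 5.5333 F [3.2 6.6 4.3] op 0.08501382360736948
```

Call:
{"name": "arm_command", "arguments": {
  "xyz": [
    [-3,0,0],
    [-5,0,0],
    [-7,0,0],
    [-8,0,0],
    [-9,0,0],
    [-10,0,0],
    [-10,0,0]
  ],
  "roll": [0,0,0,0,0,0,0],
  "fingers": [85,85,85,85,85,85,85]
}}

```text
clock: 6.12
eef_pos: [0.55, -0.0812, 0.0823]
eef_rot: [-0.003, 0.721, 0.692, 0.007]
contact_force: [9.0, 39.5, 5.6]
opening: 0.0848
finger_force: 19.6
```

Run:
```python
from h import *
to(.55,-.086,.080,-2.6)
cv2.imwrite("pics/p5.png",cv2.resize(r.camera("top")[80:320,260:580],(800,600),interpolation=cv2.INTER_CUBIC))
```

```text
pos [ 0.55   -0.0812  0.0823] tooly -2.35 shift [-4.8  0.2  2.3] roll 0.0043 t 6.1167 F [ 9.  39.5  5.6] op 0.08481238632215218
```

View pics/p5.png

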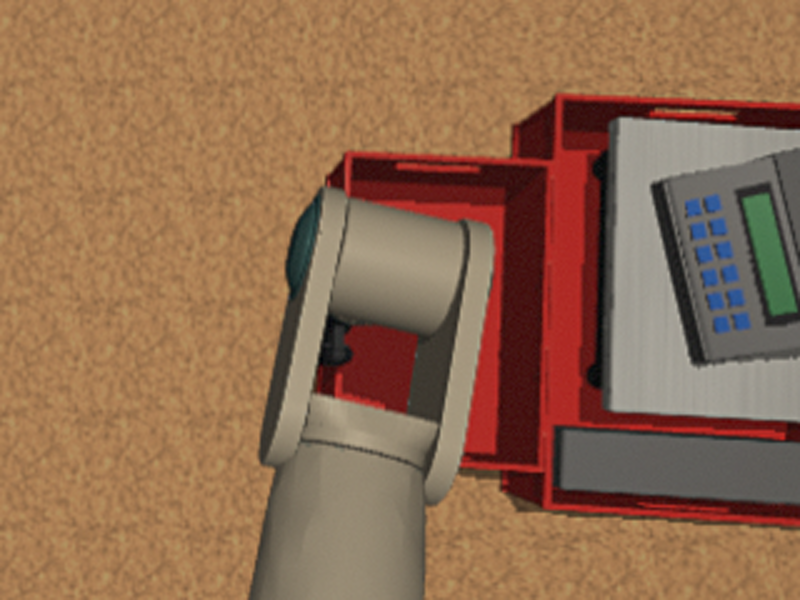

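The long sides are now flush: the rims coincide at about column 548, rows 155–470, and the contact force of 40 N confirms the contact. I'll back off and check.

Call:
{"name": "arm_command", "arguments": {
  "xyz": [
    [4,0,0],
    [8,0,0],
    [16,0,0],
    [36,0,0],
    [60,0,0],
    [80,0,-30],
    [80,0,-70],
    [80,0,-100]
  ],
  "roll": [0,0,0,0,0,0,0,0],
  "fingers": [85,85,85,85,85,85,85,85]
}}

```text
clock: 6.83
eef_pos: [0.5505, -0.0084, 0.1823]
eef_rot: [0.0, 0.722, 0.692, -0.0]
contact_force: [0.7, -0.5, 1.0]
opening: 0.0848
finger_force: 0.0
```

Call:
{"name": "arm_command", "arguments": {
  "xyz": [
    [40,0,0],
    [80,0,0],
    [90,0,0],
    [90,0,0],
    [90,0,0],
    [90,0,0]
  ],
  "roll": [0,0,0,0,0,0],
  "fingers": [85,85,85,85,85,85]
}}

```text
clock: 7.33
eef_pos: [0.5545, 0.0797, 0.1798]
eef_rot: [-0.0, 0.723, 0.691, -0.001]
contact_force: [-0.5, -0.9, -0.0]
opening: 0.0847
finger_force: 0.0
```

Run:
```python
from h import *
to(.55,-.086,.080,-2.6)
cv2.imwrite("pics/p6.png",cv2.resize(r.camera("top")[80:320,260:580],(800,600),interpolation=cv2.INTER_CUBIC))
```

```text
pos [0.5545 0.0797 0.1798] tooly -2.53 shift [-165.6    2.9  100. ] roll 0.0013 t 7.3333 F [-0.5 -0.9 -0. ] op 0.08468377964134806
```

View pics/p6.png

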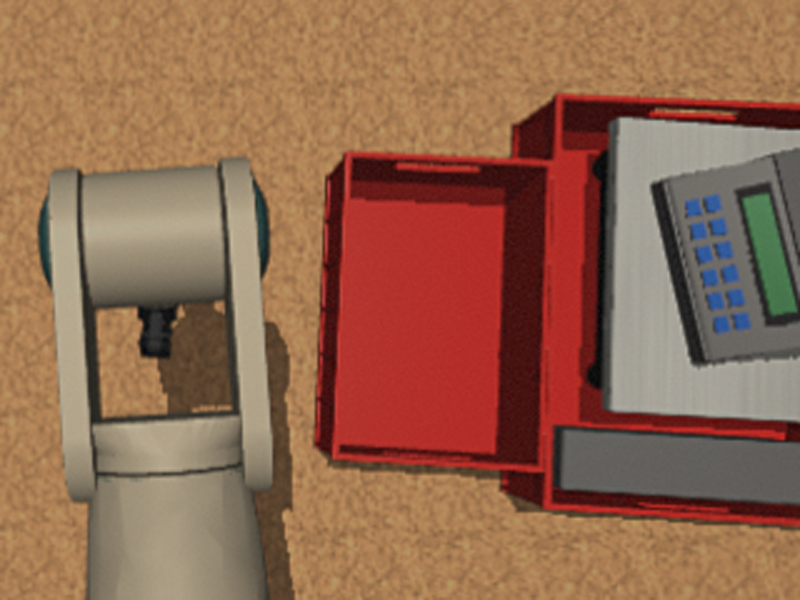

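The crate is upright with the rims touching along their whole length, and the arm is clear. I'll do one numeric check of parallelism from the left rim, (347,155) to (333,457), against the full crate's rim, (558,97) to (546,507).

Run:
```python
from h import *
m=r.camera_model("top")
W=[onz(m,260+p[0]/2.5,80+p[1]/2.5,.12) for p in((347,155),(333,457),(558,97),(546,507),(553,162),(545,468))]
for w in W:print(w.round(4))
for a,b in((0,1),(2,3),(4,5)):
    d=W[a]-W[b];print(np.degrees(np.arctan2(d[1],d[0])).round(2),np.linalg.norm(d[:2]).round(4))
u=W[2]-W[3];u/=np.linalg.norm(u);n=np.array([u[1],-u[0],0]);mid=(W[0]+W[1])/2
print("gap",(np.dot(W[3]-mid,n)-.2).round(4),"along",np.dot(mid-(W[2]+W[3])/2,u).round(4))
```

```text
[ 0.6819 -0.1029  0.12  ]
[ 0.3897 -0.0885  0.12  ]
[ 0.7391 -0.3058  0.12  ]
[ 0.3462 -0.2874  0.12  ]
[ 0.6754 -0.3001  0.12  ]
[ 0.3825 -0.2872  0.12  ]
-2.82 0.2926
-2.69 0.3934
-2.51 0.2931
gap 0.0004 along -0.0163
```

Parallel within about 0.2°, with a gap of about 0 mm and 16 mm off the middle.

```bash
python3 -c "
from workcell import r
print(r.close_job())"
```

```text
the job is handed in; nothing more can be done
None
```

The empty crate was tipped onto its base and pushed flush against the full crate: gap about 0 mm, parallel within about 0.2°, 16 mm off the middle by the top camera. The job is handed in after about 7.5 s of robot time; no verdict came back, and I kept the arm clear of the bystanders but did not re-measure them.

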